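# Load a stub plate into the filing nest, under its drag springs

## Task

The aluminium stub plate lying on the sprung loading tongue of the filing nest has to be loaded for filing: with your fingertips press it down hard until it lies on the nest floor, and keeping it pressed slide it along under the two drag springs until it is fully home against the end stop and the tongue has snapped up behind it. Do not pick the plate up or take it out of its guides, and leave the other things on the bench where they are. Finish with the hand clear.

Things in the scene. Friction and masses are not known exactly. Their poses are not given: they have to be found in the camera images.
- nest: The filing nest, a steel fixture bolted to the bench, base 240 x 112 x 12 mm. Origin on the bench under the mouth of the nest floor, midway between the rails; x = the way the plate slides home, z up. In this frame: floor x 0 to 94 mm, top z 22 mm; end stop face x 94 mm; guide rails 58.5 mm apart, 14 mm thick, tops z 33 mm; sprung tongue x -96 to -1 mm between them; base x -110 to 130 mm.
- keepers (a point): Point midway between the two keeper blocks (nest x 45 mm, z 30.5 mm). They sit on the rails at nest x 38 to 52 mm, z 30.5 to 39 mm, and overhang the channel by 9 mm a side, with 40 mm free between them. A plate still raised on the tongue butts against them; a plate pressed flat on the floor passes beneath. The drag springs start from them and slope down towards the stop.
- plate: The aluminium plate to load, 90 x 56 x 6 mm (x, y, z), about 0.1 kg, with a round stub 20 mm across, 16 mm tall, on top at x -3 mm: 32 mm of flat plate behind it, 38 ahead. Origin at the centre of the underside, x lengthwise towards the stop. Starts on the tongue, underside 29 mm above the bench, leading edge 8 to 24 mm past the mouth. Home: origin at nest x 49 mm, underside z 22 mm.
- tongue (a joint): Sprung loading tongue, a steel plate 95 x 56 mm under the stub plate, in m: 0 = up, top 7 mm above the nest floor; 0.007 = fully pressed, top level with the floor. It needs about 4 N on the plate to start moving and 7 N fully down; it springs up by itself when free and then stands 4 mm behind the home plate as a back stop.
- spring_left (a joint): Left drag spring (+y of the nest): steel leaf 8 mm wide, 33 mm long, rooted at nest x 48, y 25, z 40 mm; curled tip at x 78 mm, 2.3 mm above the nest floor when free. Angle in rad: 0 = free, grows as the tip lifts, about 0.11 with the plate under it. Bears on the plate with about 4 N.
- spring_right (a joint): Right drag spring (-y of the nest's frame, y -25 mm), the mirror image of the left one.
- nest_stop (a point): Middle of the end stop's face, 28 mm above the bench (level with the top of a plate lying on the nest floor); the stop's top is at 36 mm.
- plate_b: Another stub plate of the same kind lying on the bench to the right of the nest; leave alone. Origin under its centre.
- plate_c: A third stub plate of the same kind lying on the bench to the left of the nest; leave alone. Origin under its centre.
- file: Flat file with wooden handle, 350 mm long, 28 mm high at the handle, lying to the left of the nest; leave alone. Origin under the blade's handle end.
- square: Engineer's square, 90 x 130 mm, 16 mm high, lying to the right of the nest; leave alone. Origin under the middle of its stock.
- oil_bottle: White plastic oil bottle, 52 mm in diameter, 130 mm tall, beyond the nest to the left; leave alone. Origin under its centre.
- paste_tin: Round tin, 72 mm in diameter, 50 mm tall, beyond the nest to the right; leave alone. Origin under its centre.
- file_card: Wooden file-cleaning brush, 240 x 40 x 20 mm, lying crosswise beyond the nest; leave alone. Origin under its centre.
Mind the look-alikes: they are no part of the job. Leave any green or orange look-alike of the plate alone.

How it is judged:
By the outcome, as a careful person would: the job done as asked, in the order asked, and still so for the second after the job is handed in, with the robot touching nothing.
It also fails if it takes over 61 s, if anything falls off the work surface, if the arm or the gripper's body presses on something with over 40 N, if the wrist force passes 120 N, or if a joint passes its speed limit or range.

## Robot

A 6-joint arm with a two-finger parallel gripper is mounted at the origin on the work surface. World frame = base frame: x ahead of the robot, y to its left, z up, the work surface at z = 0. Lengths are in mm, angles in rad, forces in N, time in s.
With the tool pointing down it reaches from about 300 to 775 mm from the base axis. Payload 14.6 kg.
Tool frame: the origin (TCP) lies on the centre line of the jaws, within the pads' length; the fingertips stand 22 mm ahead of it and the grasp point (between the pads) lies 3 mm ahead of it (manip.tcp_to_tips is the distance from the TCP to the fingertips, in mm); z points along the fingers, y is the direction in which the jaws open and shut (so a half turn about z gives the same grasp; the last joint's range is limited). The gripper opens to 94 mm and grips with 3 to 60 N. Pads are 16 mm wide; open, the fingers measure 119 mm over their backs; the gripper's body (75 mm by 177 mm) begins 78 mm behind the grasp point.
Start: joints at [1.175, 0.3, 1.521, -0, 1.321, -0.067], TCP at [177.596, 520.528, 227.446] pointing down, gripper open.
Joint ranges: [-3.03, 3.03], [-0.79, 2.21], [0.23, 2.52], [-1.04, 4.18], [0, 3.07], [-2.55, 2.55]. Speed limits (rad/s): [2.22, 2.22, 2.57, 3.14, 3.14, 3.14].

## Interface

Orientations are given as [roll, pitch, yaw] about the fixed x, y, z axes, in that order (R = Rz(yaw) Ry(pitch) Rx(roll)).
In Python, from cell import manip, vision, workorder gives the robot as it stands.
- The arm moves only by the tool carry_out, never from a script. Its argument "deltas" is a list of rows, each a list of 3 entries, a list of its own where there are three numbers: the shift along the tool's x, y, z in cm, then the turn about the tool's z in degrees, then the opening, from 0 (shut) to 1 (fully open). A call has 1 to 20 rows; each row shifts and turns the commanded pose from where the row before left it, along the tool's axes as they then stand; what a row does not reach is not made up. A row lasts 1/12 s, in which the tool goes at most 41.7 mm and 7.16 degrees, less where a joint would pass 70% of its speed; a pose out of reach is approached as far as the arm can. A call with a gripper value outside its range is refused whole. The fingers move at their own pace and stop on an object; "grip_force" is the grip in N (left out, the last holds). Time passes only in rows, so rows that do not move let the fingers close. It gives the time, the measured TCP pose, the force and the opening at its end, in the units of the state.
- manip.read_state(): the state, without advancing time (a new reading comes with each control period).
- vision.camera(name): name is "scene" or "top"; returns (picture, depth): 480x640x3 uint8, red, green, blue; 480x640 float32, mm along the optical axis (not along the pixel's ray), 0 where there is no reading.
- vision.calibration(name): a dict with "mtx" (3x3 intrinsics, pixels), "eye" and "orientation" of the camera in the world. Camera axes: x right, y down, z forward; pixel columns grow to the right and rows downward; lengths in mm; the calibration is good to about 2 mm. A picture is of the moment at which its call begins. calibration takes no time and is no camera call.
- workorder.sign_off(): hands the job in, once; it reports no verdict.
The state is a dict: "clock": time; "joints": joint angles; "qd": joint speeds; "effort": joint torques, N m; "eef_pos": TCP position; "eef_rot": TCP orientation; "wrist_force": force on the tool from outside, world axes, zero at the start; "moment": the same for the moment, N m; "finger_gap": finger opening in mm.
Only numpy, scipy, OpenCV 4.12 (cv2) and the standard library are available. Lean on these libraries where they do the work, as an engineer would, in place of code of your own. Each camera call takes 0.05 s, during which the arm holds its last target.

## Working session

There is one attempt and no reset: what is moved stays moved. The work goes in short steps, Python scripts to look and compute and a tool call to move; the robot and the scene stay as the last step left them, time stands still between calls to the robot, and variables do not carry over. Pictures are saved under pics/ and viewed, and the job is handed in when it is done.

Besides the shell and the picture viewer there is one more tool, called after "Request:" as name([rows], argument=value, ...), one row to a line, values as JSON. carry_out: Moves the arm, as the interface text tells. Its arguments: {"type":"object","properties":{"deltas":{"type":"array","items":{"type":"array"}},"grip_force":{"type":"number"}},"required":["deltas"]}

```bash
mkdir -p pics; ls; python3 - <<'E'
from cell import manip, vision, workorder
import cv2, numpy as np
print(manip.read_state())
for n in ("scene","top"):
    p,d=vision.camera(n); np.save(f"pics/{n}0.npy",p); np.save(f"pics/{n}0d.npy",d)
    cv2.imwrite(f"pics/{n}0.png",p[:,:,::-1]); print(n,vision.calibration(n))
E
```

```text
pics
{'clock': 0.0, 'joints': array([ 1.17536212e+00,  3.00490522e-01,  1.52160188e+00, -7.06370719e-06,
        1.32071278e+00, -6.66001741e-02]), 'qd': array([-0.00038445, -0.00036882, -0.00184779,  0.00151285,  0.00016868,
        0.00123645]), 'effort': array([ 7.72248750e-04, -5.31806266e+01, -3.52737415e+01,  7.07995822e-02,
        2.43999698e-02, -4.64312109e-05]), 'eef_pos': array([177.52514379, 520.29874413, 226.86687041]), 'eef_rot': array([-3.14038236e+00, -7.38682162e-05,  2.81276033e+00]), 'wrist_force': array([ 0.08017714, -0.70906557,  0.04613149]), 'moment': array([ 0.0145809 , -0.00765092, -0.01402616]), 'finger_gap': 93.78863203588577}
scene {'mtx': array([[484.62844362,   0.        , 314.69392048],
       [  0.        , 484.62844362, 240.6376456 ],
       [  0.        ,   0.        ,   1.        ]]), 'eye': array([1336.42710921,   20.11933412,  583.60925735]), 'orientation': array([-2.17690363,  0.00841254,  1.62264853])}
top {'mtx': array([[624.73787718,   0.        , 325.2406409 ],
       [  0.        , 624.73787718, 233.45669561],
       [  0.        ,   0.        ,   1.        ]]), 'eye': array([ 405.42511445,   -3.83312058, 1377.92509001]), 'orientation': array([-3.02936612, -0.01632447, -1.58470159])}
```

View pics/scene0.png

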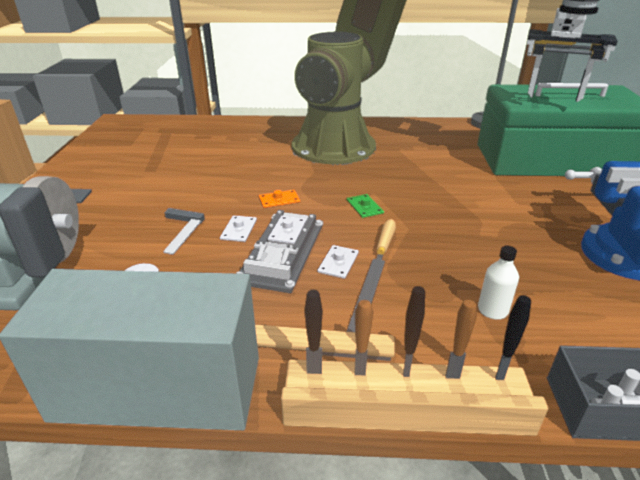

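View pics/top0.png

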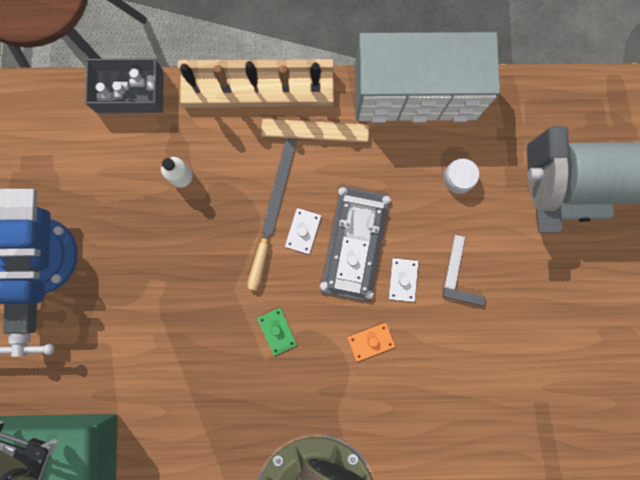

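The nest is at top (357,243). There are several look-alikes: white plates at (303,231) and (403,280), a green one at (277,332) and an orange one at (371,342). The white plate at (352,258), between the nest rails, fits the description. I'll confirm it in an enlarged crop.

```bash
python3 - <<'E'
import cv2, numpy as np
p=np.load("pics/top0.npy")[:,:,::-1]
c=p[180:310,295:425]; cv2.imwrite("pics/crop0.png",cv2.resize(c,None,fx=4.6,fy=4.6,interpolation=cv2.INTER_CUBIC))
p=np.load("pics/scene0.npy")[:,:,::-1]
c=p[195:300,220:360]; cv2.imwrite("pics/crop1.png",cv2.resize(c,None,fx=5.5,fy=5.5,interpolation=cv2.INTER_CUBIC))
E
```

```text
(no output)
```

View pics/crop0.png

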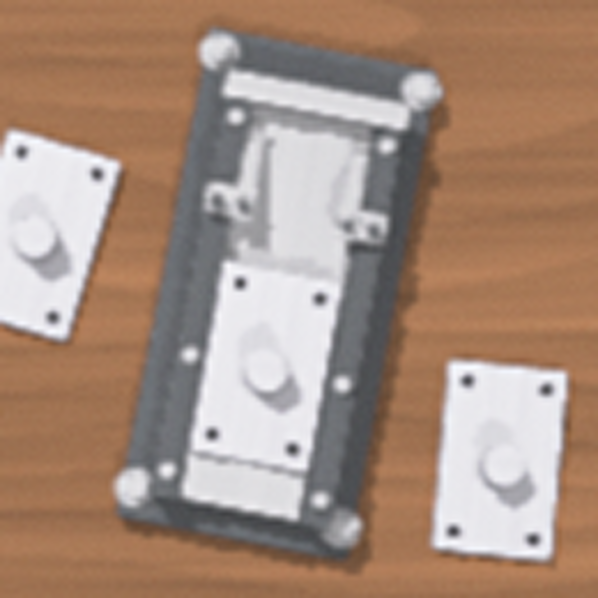

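View pics/crop1.png

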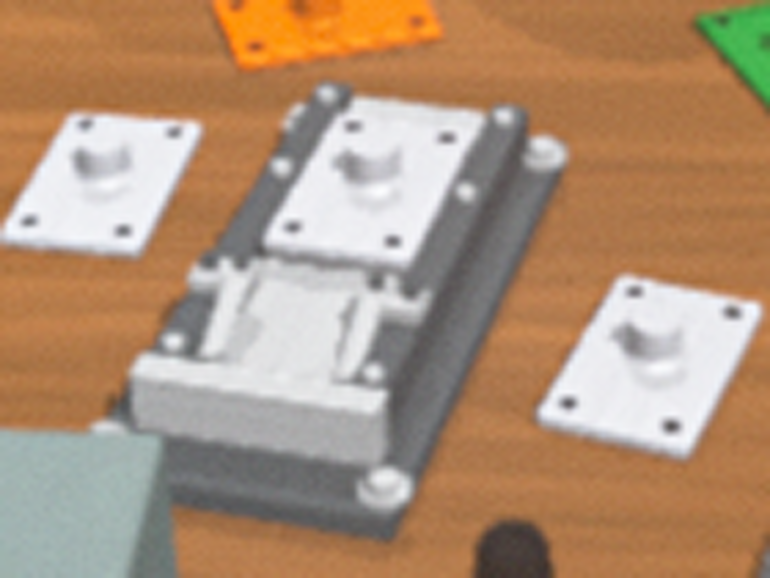

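Confirmed: the plate in the nest is at crop (265,366), between the rails, with the stop at the top and the keepers at (228,203) and (365,228). Next I'll work out the nest pose.

```bash
cat > h.py <<'E'
from cell import manip, vision, workorder
import cv2, numpy as np
from scipy.spatial.transform import Rotation as R
def back(cam,uv,z):
    c=vision.calibration(cam); A=R.from_euler('xyz',c['orientation']).as_matrix()
    uv=np.atleast_2d(uv).astype(float); K=np.linalg.inv(c['mtx'])
    r=(A@K@np.c_[uv,np.ones(len(uv))].T).T
    return c['eye']+r*((z-c['eye'][2])/r[:,2])[:,None]
def proj(cam,P):
    c=vision.calibration(cam); A=R.from_euler('xyz',c['orientation']).as_matrix()
    q=(np.atleast_2d(P)-c['eye'])@A; q=q@c['mtx'].T; return q[:,:2]/q[:,2:]
E
python3 - <<'E'
from h import *
f=lambda a:(np.array(a)+.5)/4.6-.5+[295,180]
pl=back("top",f([(228,262),(342,283),(306,475),(189,455)]),35)[:,:2]
ho=back("top",f([(240,283),(320,298),(292,449),(211,434)]),35)[:,:2]
rb=back("top",f([(236,116),(388,146),(320,499),(168,470)]),34)[:,:2]
st=back("top",f([(222,94),(406,130)]),36)[:,:2]
bb=back("top",f([(219,50),(422,90),(342,527),(131,487)]),18)[:,:2]
for n,q in (("plate",pl),("holes",ho),("railb",rb),("base",bb)):
    v=(q[0]+q[1]-q[2]-q[3])/2; w=(q[0]+q[3]-q[1]-q[2])/2
    print(n,q.mean(0).round(1),"len",np.linalg.norm(v).round(1),np.linalg.norm(w).round(1),"yaw",np.arctan2(v[1],v[0]).round(4),(np.arctan2(w[1],w[0])-np.pi/2).round(4))
print(st.round(1),st.mean(0))
stub=back("top",f([(268,368)]),51); print("stubtop",stub)
P,D=vision.camera("top")
yaw=-0.19;M=vision.calibration("top")
# depth heights
A=R.from_euler('xyz',M['orientation']).as_matrix();K=np.linalg.inv(M['mtx'])
for n,uv in (("stub",f((268,368))),("plate",f((265,300))),("tongue",f((245,485))),("floor",f((300,200))),("bench",(440,250))):
    u,v=np.round(uv).astype(int); d=np.median(D[v-1:v+2,u-1:u+2]); print(n,(M['eye']+A@K@[u,v,1]*d).round(1))
E
```

```text
plate [498.9 -85.8] len 92.1 54.9 yaw -0.2108 -0.1888
holes [500.1 -85.6] len 72.2 38.4 yaw -0.205 -0.1973
railb [528. -92.] len 170.0 72.7 yaw -0.2085 -0.205
base [539.  -93.6] len 213.0 100.3 yaw -0.2082 -0.2042
[[ 629.1  -67.2]
 [ 610.9 -154. ]] [ 619.95544098 -110.60304859]
stubtop [[497.93402625 -85.62607284  51.        ]]
stub [497.2 -85.9  50.1]
plate [530.7 -85.4  34.4]
tongue [444.8 -75.4  30.8]
floor [ 580.  -104.5   22.2]
bench [ 520.5 -283.1   -1.6]
```

Request:
carry_out([
  [[0, 0, 0], -3.5, 0],
  [[-1, -1.3, 0], -3.5, 0],
  [[-2, -2.6, 0], 0, 0],
  [[-2, -2.6, 0], 0, 0],
  [[-2.2, -2.8, 0], 0, 0],
  [[-2.2, -2.8, 0], 0, 0],
  [[-2.2, -2.8, 0], 0, 0],
  [[-2.2, -2.8, 0], 0, 0],
  [[-2.2, -2.8, 0], 0, 0],
  [[-2.2, -2.8, 0], 0, 0],
  [[-2.2, -2.8, 0], 0, 0],
  [[-2.2, -2.8, 0], 0, 0],
  [[-2.2, -2.8, 0], 0, 0],
  [[-2.2, -2.8, 0], 0, 0],
  [[-2.2, -2.8, 0], 0, 0],
  [[-2.2, -2.8, 0], 0, 0],
  [[-2.2, -2.8, 0], 0, 0],
  [[-2.2, -2.8, 0], 0, 0],
  [[-1.2, -1.8, 0], 0, 0],
  [[0, 0, 0], 0, 0],
])

```text
clock: 1.82
eef_pos: [442.2, -23.7, 227.1]
eef_rot: [-3.141, -0.0, 2.932]
wrist_force: [-0.8, 0.5, -0.8]
finger_gap: 0.4
```

Request:
carry_out([
  [[-1.4, -1.6, 1.5], 0, 0],
  [[-1.4, -1.6, 2.5], 0, 0],
  [[-1.5, -1.6, 2.5], 0, 0],
  [[0, 0, 2.5], 0, 0],
  [[0, 0, 2.5], 0, 0],
  [[0, 0, 1.7], 0, 0],
  [[0, 0, 0], 0, 0],
  [[0, 0, 0], 0, 0],
])

```text
clock: 2.48
eef_pos: [473.3, -76.0, 95.4]
eef_rot: [3.142, -0.001, 2.935]
wrist_force: [-0.7, 0.4, 0.8]
finger_gap: 0.1
```

```bash
python3 - <<'E'
from h import *
s=manip.read_state();print(s['eef_pos'],s['eef_rot'],s['wrist_force'])
for n,(x,y,X,Y) in (("scene",(220,170,360,300)),("top",(295,180,425,310))):
    p,d=vision.camera(n); c=p[y:Y,x:X,::-1]
    cv2.imwrite(f"pics/{n}1.png",cv2.resize(c,None,fx=4.5,fy=4.5,interpolation=cv2.INTER_CUBIC))
E
```

```text
[473.32093728 -75.97215844  95.4068177 ] [ 3.14151522e+00 -1.43351280e-03  2.93535704e+00] [-0.65858137  0.43758953  0.80904619]
```

View pics/scene1.png

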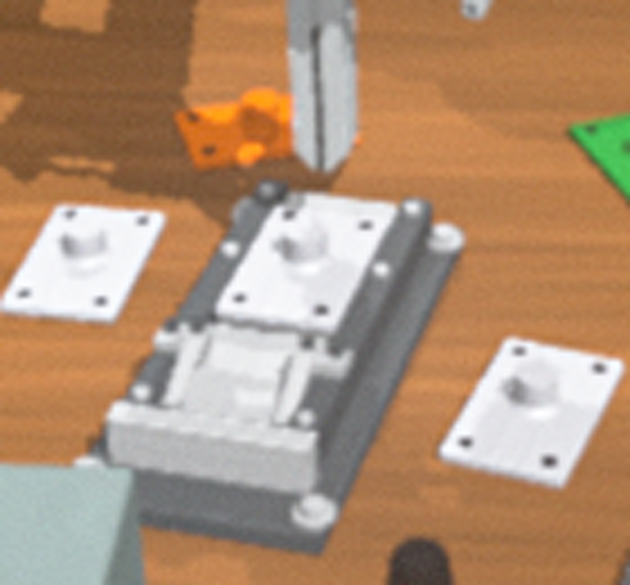

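View pics/top1.png

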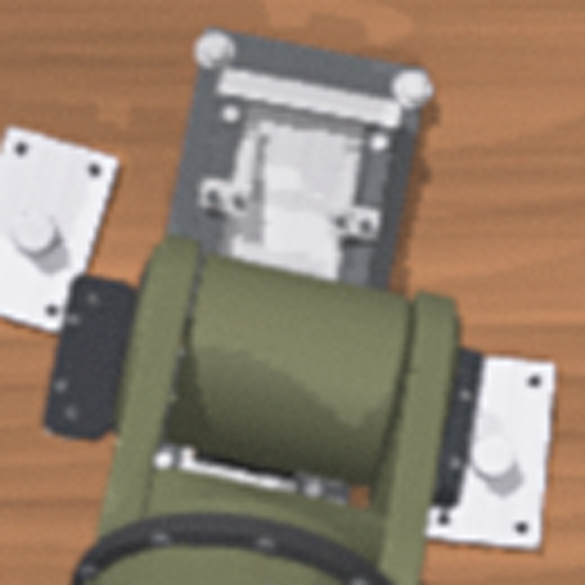

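Request:
carry_out([
  [[-0.2, -0.37, 1.0], 0, 0],
  [[0, 0, 1.5], 0, 0],
  [[0, 0, 0.8], 0, 0],
  [[0, 0, 0], 0, 0],
  [[0, 0, 0], 0, 0],
])

```text
clock: 3.0
eef_pos: [474.8, -80.5, 62.5]
eef_rot: [3.142, -0.0, 2.935]
wrist_force: [0.5, -0.6, -0.3]
finger_gap: 0.5
```

```bash
cat >> h.py <<'E'
O=np.array([529.2,-91.5,0]);yw=-.207
def N(x,y,z): return O+R.from_euler('z',yw).apply([x,y,z])
def nestxy(p): return R.from_euler('z',-yw).apply(np.array(p)-O)
def shot(name,pts=[],f=6,box=(235,180,345,280),cam="scene"):
    p,d=vision.camera(cam);x,y,X,Y=box
    c=cv2.resize(p[y:Y,x:X,::-1],None,fx=f,fy=f,interpolation=cv2.INTER_CUBIC)
    for q in pts:
        u=(proj(cam,q)[0]-[x,y]+.5)*f; cv2.circle(c,tuple(int(a) for a in u),3,(0,0,255),-1)
    cv2.imwrite(f"pics/{name}.png",c)
E
python3 - <<'E'
from h import *
s=manip.read_state();print(s['eef_pos'],nestxy(s['eef_pos']),s['wrist_force'])
t=s['eef_pos']-[0,0,22]
shot("s2",[t,N(-29.8+45,28,35),N(-29.8+45,-28,35),N(-74.8,28,35),N(-74.8,-28,35),N(94,25,36),N(94,-25,36),N(-32.8,0,51)])
E
```

```text
[474.77508363 -80.54728451  62.47147019] [-55.51410286  -0.4667783   62.47147019] [ 0.48189121 -0.64876785 -0.27795516]
```

View pics/s2.png

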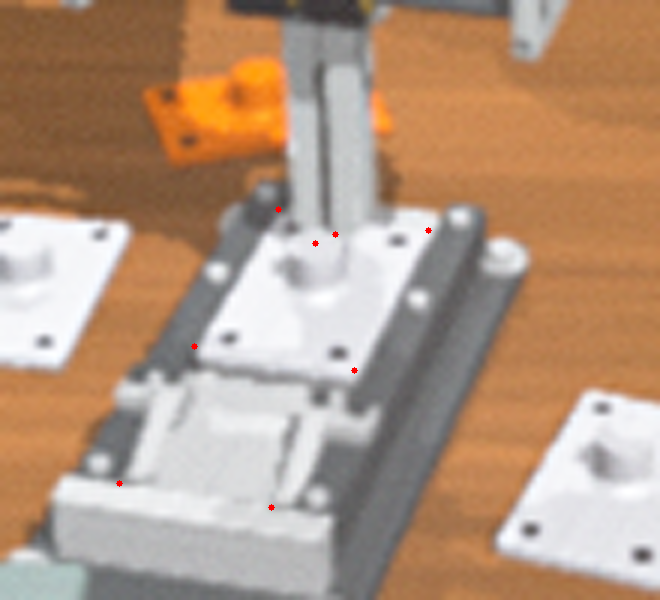

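Request:
carry_out([
  [[0, 0.1, 0.2], 0, 0],
  [[0, 0, 0.2], 0, 0],
  [[0, 0, 0.2], 0, 0],
  [[0, 0, 0.15], 0, 0],
  [[0, 0, 0.15], 0, 0],
  [[0, 0, 0], 0, 0],
  [[0, 0, 0], 0, 0],
  [[0, 0, 0], 0, 0],
])

```text
clock: 3.72
eef_pos: [475.2, -79.5, 53.7]
eef_rot: [3.142, 0.001, 2.935]
wrist_force: [0.2, 0.7, 5.6]
finger_gap: 0.6
```

Request:
carry_out([
  [[0, 0, 0.1], 0, 0],
  [[0, 0, 0.1], 0, 0],
  [[0, 0, 0.1], 0, 0],
  [[0, 0, 0.1], 0, 0],
  [[0, 0, 0], 0, 0],
  [[0, 0, 0], 0, 0],
  [[0, 0, 0], 0, 0],
])

```text
clock: 4.3
eef_pos: [475.3, -79.6, 50.1]
eef_rot: [3.142, 0.001, 2.935]
wrist_force: [-2.8, 1.9, 11.1]
finger_gap: 0.7
```

Request:
carry_out([
  [[0, 0, 0.1], 0, 0],
  [[0, 0, 0], 0, 0],
  [[0, 0, 0], 0, 0],
])

```text
clock: 4.55
eef_pos: [475.6, -79.6, 49.9]
eef_rot: [-3.142, 0.002, 2.935]
wrist_force: [-6.1, 2.0, 23.7]
finger_gap: 0.7
```

```bash
python3 - <<'E'
from h import *
s=manip.read_state();print(s['eef_pos'],s['wrist_force'],s['moment'])
shot("s3")
E
```

```text
[475.60661057 -79.62427646  49.86971789] [-6.09820342  2.0486409  23.67753789] [0.32173153 1.24612082 0.01690723]
```

View pics/s3.png

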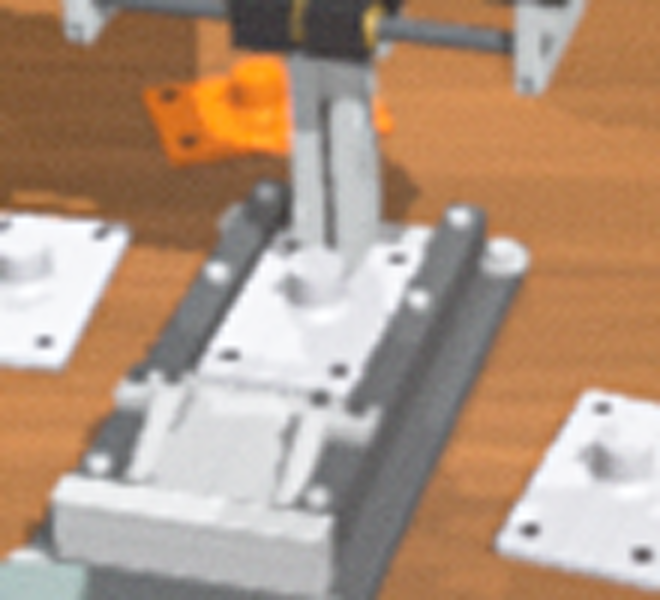

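Request:
carry_out([
  [[-0.2, 0, 0.03], 0, 0],
  [[-0.2, 0, 0], 0, 0],
  [[-0.2, 0, 0], 0, 0],
  [[-0.2, 0, 0], 0, 0],
  [[-0.2, 0, 0], 0, 0],
  [[-0.2, 0, 0], 0, 0],
  [[-0.2, 0, 0], 0, 0],
  [[-0.2, 0, 0], 0, 0],
  [[0, 0, 0], 0, 0],
  [[0, 0, 0], 0, 0],
])

```text
clock: 5.43
eef_pos: [491.8, -83.1, 50.0]
eef_rot: [-3.141, 0.003, 2.935]
wrist_force: [-5.0, 0.7, 24.1]
finger_gap: 0.5
```

```bash
python3 - <<'E'
from h import *
s=manip.read_state();print(nestxy(s['eef_pos']),s['wrist_force'],s['moment'])
shot("s4")
E
```

```text
[-38.34969419   0.50467838  49.99118975] [-4.97547709  0.66730841 24.13578102] [ 0.14841684  0.91756791 -0.02251868]
```

View pics/s4.png

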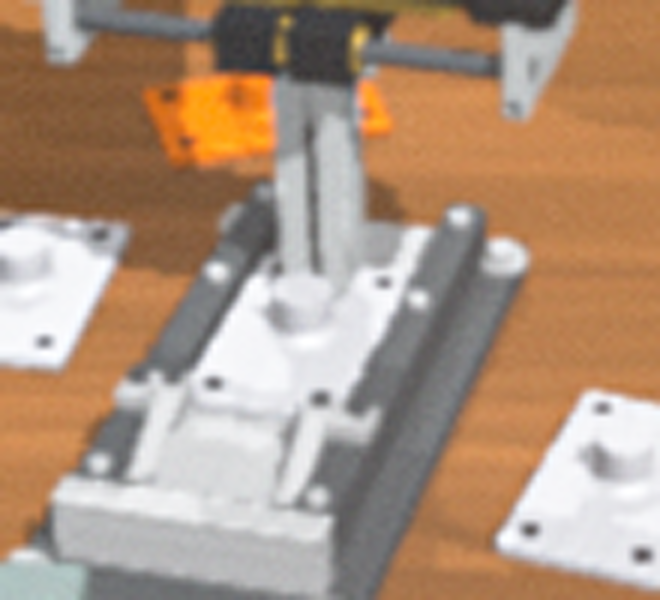

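The plate is moving flat, with its leading edge near crop (200,385) just short of the keepers. I'll keep sliding it under them.

Request:
carry_out([
  [[-0.2, 0, 0.02], 0, 0],
  [[-0.2, 0, 0], 0, 0],
  [[-0.2, 0, 0], 0, 0],
  [[-0.2, 0, 0], 0, 0],
  [[-0.2, 0, 0], 0, 0],
  [[-0.2, 0, 0], 0, 0],
  [[-0.2, 0, 0], 0, 0],
  [[-0.2, 0, 0], 0, 0],
  [[-0.2, 0, 0], 0, 0],
  [[0, 0, 0], 0, 0],
])

```text
clock: 6.32
eef_pos: [509.5, -86.8, 50.0]
eef_rot: [-3.141, 0.003, 2.935]
wrist_force: [-6.6, 2.1, 25.9]
finger_gap: 0.4
```

```bash
python3 - <<'E'
from h import *
s=manip.read_state();print(nestxy(s['eef_pos']),s['wrist_force'],s['moment'])
shot("s5")
E
```

```text
[-20.24040135   0.51123228  50.02294746] [-6.55128976  2.05821932 25.90339729] [0.24109828 1.08549235 0.05154745]
```

View pics/s5.png

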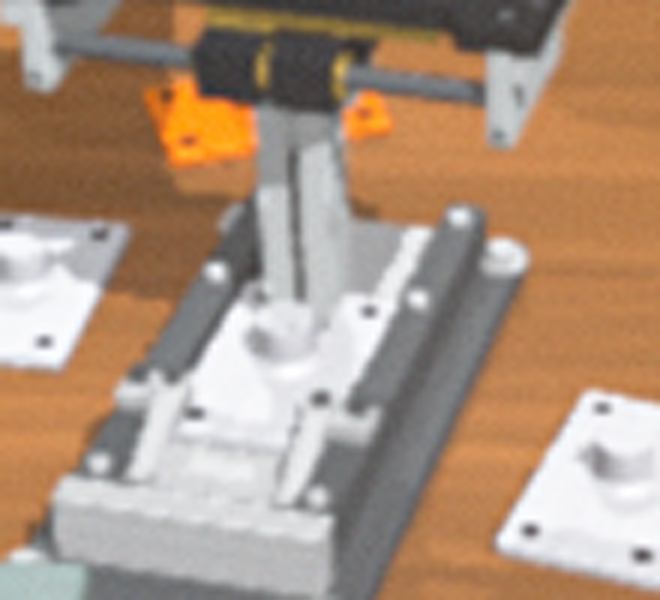

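The leading edge has passed beneath the keepers (crop y≈430) and is approaching the spring tips. I'll continue.

Request:
carry_out([
  [[-0.2, 0, 0.04], 0, 0],
  [[-0.2, 0, 0], 0, 0],
  [[-0.2, 0, 0], 0, 0],
  [[-0.2, 0, 0], 0, 0],
  [[-0.2, 0, 0], 0, 0],
  [[-0.2, 0, 0], 0, 0],
  [[-0.2, 0, 0], 0, 0],
  [[-0.2, 0, 0], 0, 0],
  [[-0.2, 0, 0], 0, 0],
  [[-0.2, 0, 0], 0, 0],
  [[-0.2, 0, 0], 0, 0],
  [[-0.2, 0, 0], 0, 0],
  [[-0.2, 0, 0], 0, 0],
  [[0, 0, 0], 0, 0],
])

```text
clock: 7.53
eef_pos: [534.3, -92.0, 50.0]
eef_rot: [-3.141, 0.001, 2.935]
wrist_force: [-13.5, 2.0, 34.0]
finger_gap: 0.5
```

```bash
python3 - <<'E'
from h import *
s=manip.read_state();print(nestxy(s['eef_pos']),s['wrist_force'],s['moment'])
shot("s6")
E
```

```text
[ 5.13476385  0.54274797 50.03469522] [-13.49301778   2.01988303  33.9954815 ] [0.51099479 2.47321042 0.0024821 ]
```

View pics/s6.png

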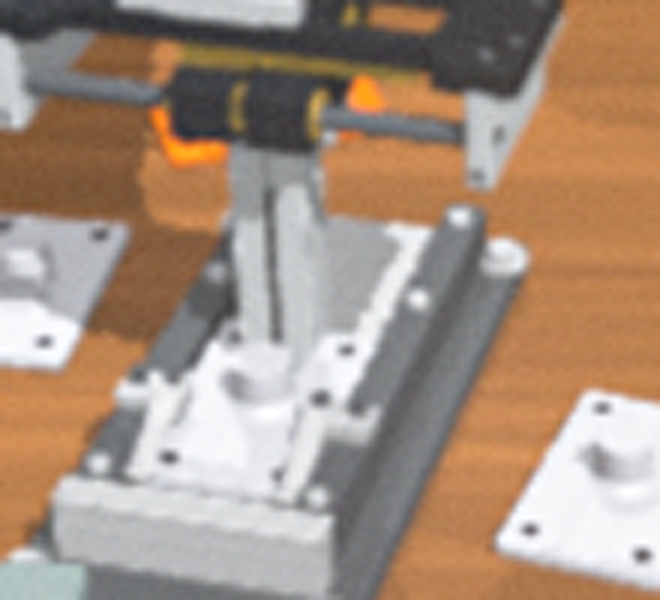

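Request:
carry_out([
  [[-0.2, 0, -0.03], 0, 0],
  [[-0.2, 0, 0], 0, 0],
  [[-0.2, 0, 0], 0, 0],
  [[-0.2, 0, 0], 0, 0],
  [[-0.2, 0, 0], 0, 0],
  [[-0.2, 0, 0], 0, 0],
  [[-0.2, 0, 0], 0, 0],
  [[0, 0, 0], 0, 0],
])

```text
clock: 8.25
eef_pos: [548.2, -95.0, 50.1]
eef_rot: [-3.141, 0.002, 2.935]
wrist_force: [-8.0, 1.8, 27.4]
finger_gap: 0.1
```

Request:
carry_out([
  [[-0.1, 0, 0], 0, 0],
  [[-0.1, 0, 0], 0, 0],
  [[-0.1, 0, 0], 0, 0],
  [[0, 0, 0], 0, 0],
])

```text
clock: 8.58
eef_pos: [551.0, -95.5, 50.1]
eef_rot: [-3.141, 0.002, 2.935]
wrist_force: [-9.3, 2.9, 29.1]
finger_gap: 0.4
```

```bash
python3 - <<'E'
from h import *
s=manip.read_state();print(nestxy(s['eef_pos']),s['wrist_force'],s['moment'])
shot("s7")
E
```

```text
[22.1291426   0.55321823 50.08498352] [-9.26823462  2.92808445 29.08384644] [0.41511122 1.96881529 0.00546934]
```

View pics/s7.png

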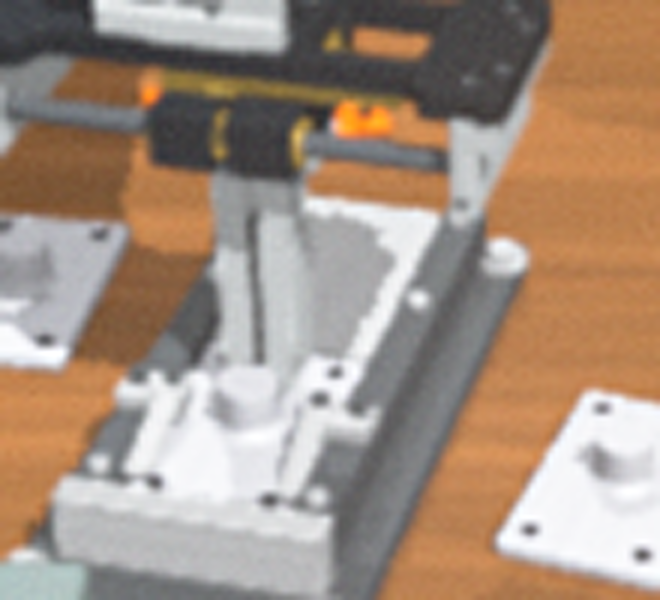

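Request:
carry_out([
  [[-0.1, 0, 0], 0, 0],
  [[-0.1, 0, 0], 0, 0],
  [[-0.1, 0, 0], 0, 0],
  [[0, 0, 0], 0, 0],
])

```text
clock: 8.97
eef_pos: [553.9, -96.1, 50.1]
eef_rot: [-3.141, 0.002, 2.935]
wrist_force: [-9.3, 2.5, 27.5]
finger_gap: 0.6
```

Request:
carry_out([
  [[-0.1, 0, 0], 0, 0],
  [[-0.1, 0, 0], 0, 0],
  [[-0.1, 0, 0], 0, 0],
  [[0, 0, 0], 0, 0],
])

```text
clock: 9.3
eef_pos: [554.7, -96.2, 50.0]
eef_rot: [-3.141, -0.005, 2.935]
wrist_force: [-28.4, 5.9, 42.9]
finger_gap: 0.5
```

```bash
python3 - <<'E'
from h import *
s=manip.read_state();print(nestxy(s['eef_pos']),s['wrist_force'],s['moment'])
shot("s8")
E
```

```text
[25.89058368  0.59017775 50.0201075 ] [-28.44514614   5.86567099  42.94150031] [ 1.04616004  5.58104903 -0.06232023]
```

View pics/s8.png

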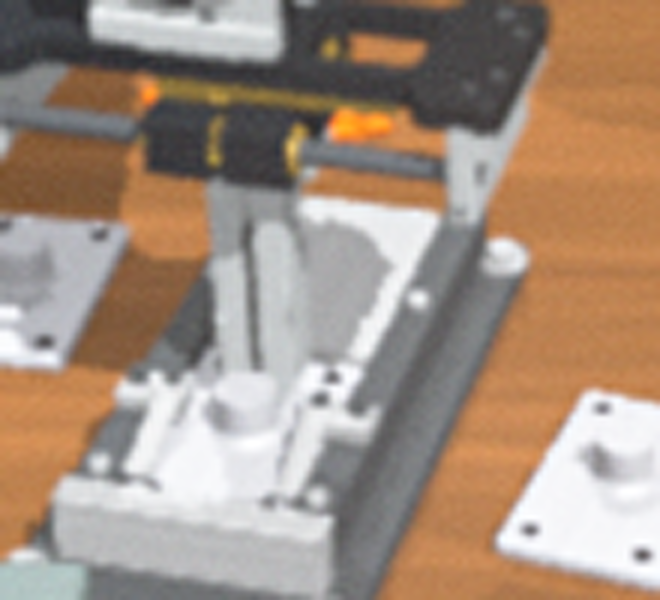

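The forward force rose to 28 N and the advance stopped at the expected home position. I'll unload, lift off and look.

Request:
carry_out([
  [[0.1, 0, -0.1], 0, 0],
  [[0.1, 0, -0.1], 0, 0],
  [[0.0, 0, -0.1], 0, 0],
  [[0, 0, -0.3], 0, 0],
  [[0, 0, -1], 0, 0],
  [[0, 0, -2.5], 0, 0],
  [[0, 0, -3], 0, 0],
  [[0, 0, -3], 0, 0],
  [[2, 0, -2], 0, 0],
  [[3, 0, 0], 0, 0],
  [[3, 0, 0], 0, 0],
  [[3, 0, 0], 0, 0],
  [[2, 0, 0], 0, 0],
  [[0, 0, 0], 0, 0],
])

```text
clock: 10.52
eef_pos: [424.6, -68.9, 169.6]
eef_rot: [-3.142, 0.0, 2.935]
wrist_force: [0.0, -0.0, 0.3]
finger_gap: 0.4
```

```bash
python3 - <<'E'
from h import *
s=manip.read_state();print(s['eef_pos'],s['wrist_force'])
shot("s9",f=6)
shot("t9",f=5,box=(280,170,420,290),cam="top")
M=vision.calibration("top");p,D=vision.camera("top")
A=R.from_euler('xyz',M['orientation']).as_matrix();K=np.linalg.inv(M['mtx'])
for x,z in ((-60,29),(-40,29),(-15,29),(15,28),(30,28),(70,28)):
    u,v=proj("top",N(x,0,z))[0].round().astype(int); d=np.median(D[v-1:v+2,u-2:u+3]); print(x,(M['eye']+A@K@[u,v,1]*d).round(1))
E
```

```text
[424.64658034 -68.86788773 169.55845039] [ 0.04841117 -0.03724675  0.3047013 ]
-60 [450.3 -56.4 449. ]
-40 [464.8 -59.2 431.5]
-15 [513.8 -87.5  29. ]
15 [544.2 -94.6  29.3]
30 [559.5 -97.1  28.6]
70 [ 596.8 -106.6   28.8]
```

View pics/s9.png

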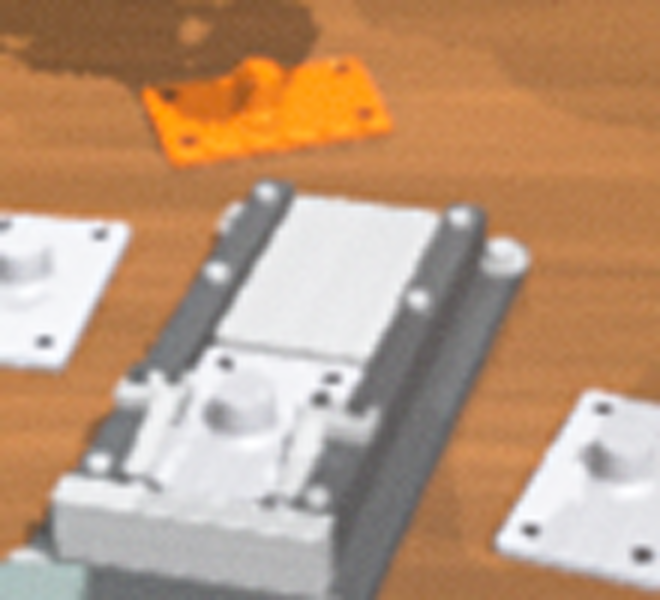

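View pics/t9.png

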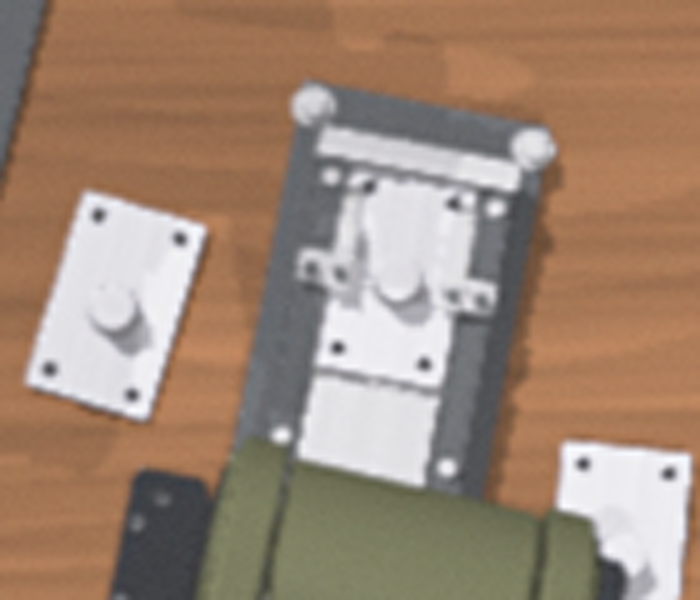

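The plate lies at the stop and the tongue is up behind it: depth reads z 29, with a gap line at top crop (375,380). I'll check the home position numerically from the hole marks.

```bash
python3 - <<'E'
from h import *
h=(np.array([(337,347),(424,363),(369,186),(454,203)])+.5)/5-.5+[280,170]
q=back("top",h,28); print(nestxy(q.mean(0)))
for z,pts in ((36,[(318,155),(518,190)]),(28,[(316,366),(438,388)]),(29,[(313,373),(436,396)])):
    print([nestxy(a).round(1) for a in back("top",(np.array(pts)+.5)/5-.5+[280,170],z)])
u=((np.array([(241,408)])+.5)/6-.5+[235,180])
print(manip.read_state()['clock'])
E
```

```text
[47.86758692 -0.11263055 28.        ]
[array([91.7, 43.3, 36. ]), array([ 93.5, -45. ,  36. ])]
[array([ 1.8, 26.6, 28. ]), array([  2.6, -27.3,  28. ])]
[array([-1.6, 27.3, 29. ]), array([ -1.1, -27. ,  29. ])]
10.6667
```

```bash
python3 - <<'E'
from h import *
acc=np.mean([vision.camera("top")[0].astype(float) for _ in range(6)],0)
x,y,X,Y=335,190,390,255
c=cv2.resize(np.clip(acc,0,255).astype(np.uint8)[y:Y,x:X,::-1],None,fx=9,fy=9,interpolation=cv2.INTER_CUBIC)
for q in [N(94,a,28) for a in(-26,0,26)]+[N(4,a,28) for a in(-26,26)]+[N(46,0,44)]:
    u=(proj("top",q)[0]-[x,y]+.5)*9; cv2.circle(c,tuple(int(a) for a in u),2,(0,0,255),-1)
cv2.imwrite("pics/t10.png",c)
E
```

```text
(no output)
```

View pics/t10.png

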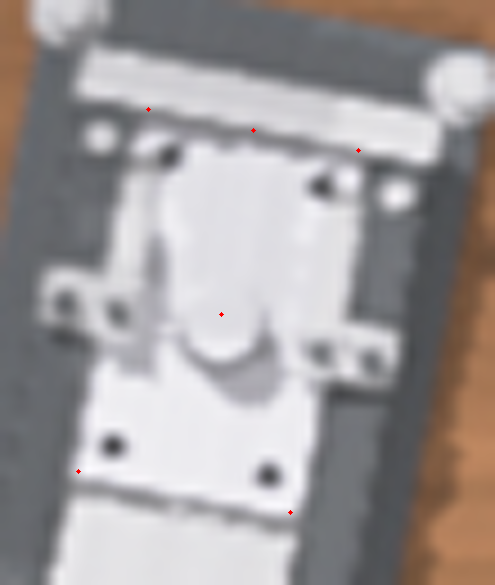

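The pose reads about 1 mm short of home, which is within calibration error. As there is plenty of time, I'll make one more lightly pressed push on the stub to be sure it is seated.

Request:
carry_out([
  [[-2, 0, 0], 0, 0],
  [[-3, 0, 0], 0, 0],
  [[-3, 0, 0], 0, 0],
  [[-3, 0, 0], 0, 0],
  [[-1.9, 0, 1], 0, 0],
  [[0, 0, 2.5], 0, 0],
  [[0, 0, 2.5], 0, 0],
  [[0, 0, 2.5], 0, 0],
  [[0, 0, 2], 0, 0],
  [[0, 0, 0.7], 0, 0],
  [[0, 0, 0], 0, 0],
  [[0, 0, 0], 0, 0],
])

```text
clock: 11.97
eef_pos: [553.7, -96.0, 57.5]
eef_rot: [-3.142, 0.0, 2.935]
wrist_force: [-0.5, 0.0, 0.8]
finger_gap: 0.1
```

Request:
carry_out([
  [[0.25, 0, 0], 0, 0],
  [[0, 0, 0.3], 0, 0],
  [[0, 0, 0.3], 0, 0],
  [[0, 0, 0.2], 0, 0],
  [[0, 0, 0.05], 0, 0],
  [[0, 0, 0], 0, 0],
  [[0, 0, 0], 0, 0],
])

```text
clock: 12.55
eef_pos: [551.2, -95.5, 50.2]
eef_rot: [-3.142, 0.001, 2.935]
wrist_force: [-8.8, 1.4, 19.7]
finger_gap: 0.4
```

Request:
carry_out([
  [[-0.1, 0, -0.05], 0, 0],
  [[-0.1, 0, 0], 0, 0],
  [[-0.1, 0, 0], 0, 0],
  [[-0.1, 0, 0], 0, 0],
  [[0, 0, 0], 0, 0],
  [[0, 0, 0], 0, 0],
])

```text
clock: 13.05
eef_pos: [554.4, -96.2, 50.2]
eef_rot: [-3.141, -0.001, 2.935]
wrist_force: [-11.9, 1.7, 18.6]
finger_gap: 0.6
```

Request:
carry_out([
  [[-0.1, 0, 0], 0, 0],
  [[-0.1, 0, 0], 0, 0],
  [[0, 0, 0], 0, 0],
  [[0, 0, 0], 0, 0],
])

```text
clock: 13.38
eef_pos: [554.7, -96.3, 50.1]
eef_rot: [-3.141, -0.005, 2.935]
wrist_force: [-25.9, 4.4, 30.3]
finger_gap: 0.6
```

It stops rigidly at the same place (554.7), so the plate is seated. I'll withdraw and do a final check.

Request:
carry_out([
  [[0.1, 0, 0], 0, 0],
  [[0.1, 0, -0.1], 0, 0],
  [[0, 0, -0.1], 0, 0],
  [[0, 0, -0.3], 0, 0],
  [[0, 0, -1], 0, 0],
  [[0, 0, -2.5], 0, 0],
  [[0, 0, -3], 0, 0],
  [[0, 0, -3], 0, 0],
  [[2, 0, -2], 0, 0],
  [[3, 0, 0], 0, 0],
  [[3, 0, 0], 0, 0],
  [[3, 0, 0], 0, 0],
  [[3, 0, 0], 0, 0],
  [[1, 0, 0], 0, 0],
  [[0, 0, 0], 0, 0],
  [[0, 0, 0], 0, 0],
  [[0, 0, 0], 0, 0],
])

```text
clock: 14.8
eef_pos: [409.2, -65.8, 169.4]
eef_rot: [-3.142, 0.001, 2.935]
wrist_force: [0.4, 0.5, -0.1]
finger_gap: 0.6
```

```bash
python3 - <<'E'
from h import *
s=manip.read_state();print(s['clock'],s['eef_pos'],s['wrist_force'])
shot("s11",f=6)
shot("t11",f=1.2,box=(0,0,640,480),cam="top")
E
```

```text
14.8 [409.1850677  -65.78809009 169.36170152] [ 0.39337594  0.49747185 -0.10460126]
```

View pics/s11.png

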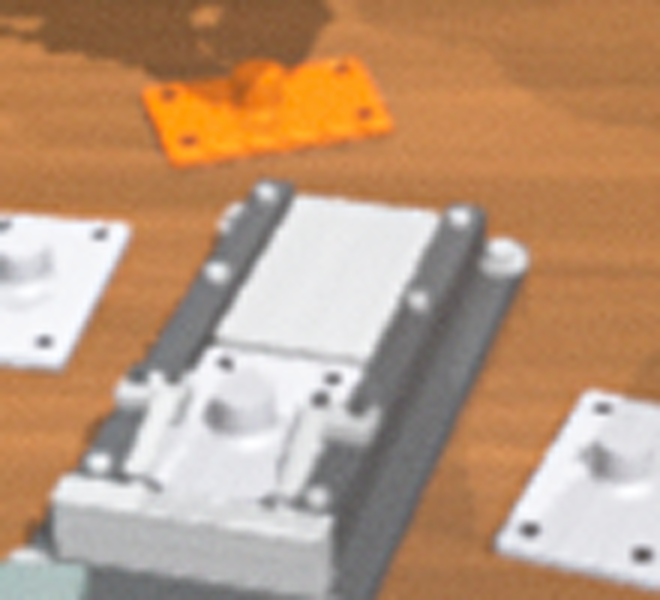

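View pics/t11.png

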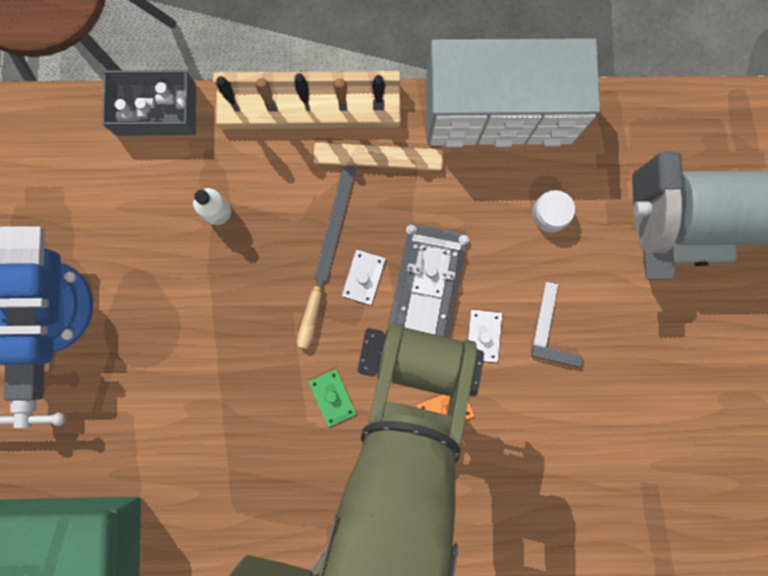

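The plate is home at scene crop (240,410), the tongue is up flush behind it at (320,270), and everything else is where it was. The hand is clear.

```bash
python3 -c "
from cell import workorder; print(workorder.sign_off())"
```

```text
the job is handed in; nothing more can be done
None
```

The stub plate is loaded: home against the end stop, with the tongue up behind it. I handed the job in at about 14.8 s.

**What I did:** With the fingers shut, I pressed the plate down just behind its stub until it lay on the nest floor. I kept it pressed at roughly 24–34 N and slid it under the keepers and drag springs until it stopped. For the second or so it was against the stop, the forward force rose to 28 N and the press to 43 N. I then lifted off, made a second, lighter push to check it was seated, and moved the hand clear.

**Last checks:**
- **Seating:** both pushes stopped rigidly at the same tool position (x 554.7 mm), so the plate had nowhere further to go.
- **Tongue:** before the second push, depth put its top at z 29 mm, which is fully up. There was a gap of about 3.5 mm behind the plate, against the 4 mm expected. The final picture shows it still up.
- **Rest of the bench:** nothing else appears to have moved. The wrist force was about zero once the hand was clear.
- **One disagreement:** the camera put the plate's origin at nest x 47.9 mm, not 49 mm. The stop face also read about 1.4 mm short, so I put this down to the roughly 2 mm calibration error.

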